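# Unlock the jar clamp and hold it open at its marker

## Robot

A 6-joint arm with a two-finger parallel gripper is mounted at the origin on a cart in front of the work surface, level with it; the furniture and walls round the work are solid. World frame = base frame: x ahead of the robot, y to its left, z up, the work surface at z = 0. Lengths are in m, angles in degrees, forces in N, time in s.
With the tool pointing down it reaches from about 0.4 to 0.825 m from the base axis. Payload 7 kg.
Tool frame: the origin (TCP) lies between the finger pads; the fingertips stand 19 mm ahead of it and the grasp point (between the pads) is the TCP (r.finger_overhang is the distance from the TCP to the fingertips, in m); z points along the fingers, y is the direction in which the jaws open and shut (so a half turn about z gives the same grasp; the last joint's range is limited). The gripper opens to 88 mm and grips with 3 to 60 N. Pads are 19 mm wide; open, the fingers measure 130 mm over their backs; the gripper's body (78 mm by 193 mm) begins 47 mm behind the grasp point.
Start: joints at [-52.305, 20.546, 0.682, 0, -70.136, -16.507], TCP at [0.244, -0.629, 0.22] pointing down, gripper open.
Joint ranges: [-176.03, 176.03], [-82.01, 121.73], [-58.28, 71.71], [-173.87, 95.51], [-174.79, -0.11], [-173.66, 173.66]. Speed limits (degrees/s): [136.94, 136.94, 172.46, 180, 180, 180].

## Interface

Orientations are given as [roll, pitch, yaw] about the fixed x, y, z axes, in that order (R = Rz(yaw) Ry(pitch) Rx(roll)).
In Python, from plant import r, optics gives the robot as it stands. The module is installed in compiled form; this text tells all that it offers.
- The arm moves only by the tool step_arm, never from a script. Its argument "increments" is a list of rows, each an object of numbers: "tx", "ty", "tz": the shift along the world's x, y, z in mm; "ax", "ay", "az": the turn, a rotation vector about the world's x, y, z in degrees; "claw": the gripper command: -1 is shut, 1 is fully open, values between are in proportion. In form: [{"tx": .., "ty": .., "tz": .., "ax": .., "ay": .., "az": .., "claw": ..}, ...]. A call has 1 to 12 rows; each row shifts and turns the commanded pose from where the row before left it; what a row does not reach is not made up. A row lasts 1/10 s, in which the tool goes at most 50 mm and 8.59 degrees, less where a joint would pass 70% of its speed; a pose out of reach is approached as far as the arm can. A call with a gripper value outside its range is refused whole. The fingers move at their own pace and stop on an object; "newtons" is the grip in N (left out, the last holds). Time passes only in rows, so rows that do not move let the fingers close. It gives the time, the measured TCP pose, the force and the opening at its end, in the units of the state.
- r.get_state(): the state, without advancing time (a new reading comes with each control period).
- optics.capture(name): name is "scene" or "top" or "wrist"; returns a dict with "image" (420x560x3 uint8, blue, green, red), "depth" (420x560 float32, m along the optical axis (not along the pixel's ray), 0 where there is no reading), "fx", "fy", "cx", "cy" (pixels), "distortion" ([k1, k2, p1, p2, k3] as OpenCV has them; the pictures are not rectified), "R" (3x3) and "t" (3): a world point X has camera coordinates R X + t. Camera axes: x right, y down, z forward; pixel columns grow to the right and rows downward; lengths in m; the calibration is good to about 2 mm. A picture is of the moment at which its call begins.
- r.close_job(): hands the job in, once; it reports no verdict.
The state is a dict: "time_s": time; "joints": joint angles; "qd": joint speeds; "joint_torque": joint torques, N m; "tcp_pos": TCP position; "eef_rot": TCP orientation; "contact_force": force on the tool from outside, world axes, zero at the start; "moment": the same for the moment, N m; "gripper_width": finger opening in m.
Only numpy, scipy, OpenCV 4.12 (cv2) and the standard library are available. Lean on these libraries where they do the work, as an engineer would, in place of code of your own. Each camera call takes 0.05 s, during which the arm holds its last target. There are 200 camera calls.

## Task

The sprung jar clamp has to be held open for the jar. Throw its lock lever out of the red notch into the green one in the middle, then pull the black handle of the moving jaw out towards you against its spring until the yellow pointer lines up with the black line on the orange marker, and hold it exactly there: finish while still gripping the handle, do not let it go. Leave the jar, the mug and the salt shaker standing where they are.

Things in the scene. Friction and masses are not known exactly. Their poses are not given: they have to be found in the camera images.
- clamp_board: The jar clamp's wooden base board, 260 (x) by 290 (y) mm, top 16 mm above the worktop, fixed on the worktop. Origin at the centre of its underside, z up; -x is its front edge (towards the robot, up to 0.3 rad turned). On it, in its frame: the moving jaw slides along the line y = +50 mm, the lock lever pivots at x -10, y -60. The fixed white jaw stands at the back (x 76 to 102 mm, top 70 mm high).
- jaw_travel (a joint): How far the moving jaw is pulled out (m): 0 = home, where its spring keeps it, growing as it moves along the board's -x; end stop at 0.085. The spring pulls back with 4 N at home plus 1 N per 10 mm (about 9 to 11 N at the marker). Locked after 1 to 5 mm of play while the lever is in the red notch.
- handle_grip (a point): Centre of the black grip bar of the moving jaw: bar 16 mm thick along the board's x, 60 mm long along its y, from 44 to 78 mm above the worktop (this point at 60 mm), on two posts over a steel carriage plate whose top is at 32 mm. Straddle it from above, fingers closing along the board's x. Behind it (board +x) 52 mm are free before the white moving jaw (top 70 mm). Axes as the board's.
- jaw: The moving jaw with its black grip bar, in one piece. Its origin is not on the bar: it lies at the worktop's height; the bar's centre is 40 mm towards -x and 60 mm up from it. Axes as the board's.
- pointer_tip (a point): Tip of the yellow pointer, a 4 mm wide finger that sticks out of the moving jaw's carriage towards the board's +y, level with the grip bar in x; 29 mm above the worktop. Moves with the jaw. Axes as the board's.
- marker: Orange marker clip, 14 x 22 x 16 mm, fixed on the scale strip at the board's left (+y) side; a black line across its top at its centre. Origin at the centre of its underside, axes as the board's. The jaw is at the mark when the pointer tip has the same board x as this origin (the jaw pulled out 40 to 62 mm); the pointer ends 2 mm short of it in y.
- lever (a joint): Angle of the lock lever (rad, positive counter-clockwise from above) in three sprung notches 0.75 apart: +0.75 red (start; knob swung to the board's -y side, jaw locked), 0 green (middle, arm pointing to the board's -x), -0.75 blue (towards the handle). The detent draws it to the nearest notch; passing between notches takes about 4 N at the knob. Stops at +-0.80.
- lever_knob (a point): Centre of the lever's upright black knob, 18 mm in diameter, from 36 to 80 mm above the worktop (this point at 65 mm); it stands on the end of a flat arm (top 36 mm), 80 mm from the pivot.
- lever_pivot (a point): The lever's pivot axis (vertical), at 36 mm above the worktop. Axes as the board's.
- green_notch (a point): Where the knob's axis stands when the lever is in the green notch, 80 mm from the pivot, at 36 mm height. A green dot (16 mm) on the board lies 26 mm in front of it; red and blue dots mark the other notches.
- jar: Jar with red lid, 65 mm in diameter, 100 mm high, loose, stands to the right of the clamp. Origin at the centre of its underside.
- mug: Grey-green mug, 84 mm in diameter, 91 mm high, loose, to the left of the clamp. Behind it a tall cupboard stands on the worktop (from about x 0.53, y over 0.30 m in the robot's frame): swing in short of it. Origin at the centre of its underside.
- shaker: Clear salt shaker with a grey cap, 44 mm in diameter, 90 mm high, loose, to the right of the jar. Origin at the centre of its underside.

How it is judged (in metres and radians):
On the way, in this order (a step that is already met when the one before it is completed fails the run):
1. the lever rests in the green notch while the jaw is still home (value of joint lever between -0.2 and 0.2 rad and value of joint jaw_travel below 0.008 m), for 0.2 s.
2. the jaw is pulled out to the marker by the fingers on its handle (value of joint lever between -0.2 and 0.2 rad and x of pointer_tip in the frame of marker between -0.004 and 0.004 m and contact force between the fingers and jaw above 3 N), for 0.3 s.
At the end, for the whole second after the job is handed in: The robot still holds the handle (fingers press on it with over 3 N), the jaw stands still with its pointer within 4 mm of the marker's line along the slide, and the lever is within 0.2 rad of the green notch (all of step 2 and velocity of joint jaw_travel between -0.01 and 0.01 m/s); the arm keeps its last pose, push and grip.
It fails at once if the jar is pushed more than 30 mm or tipped over (distance of jar from where it was at the start of the episode above 0.03 m or angle between jar's own z axis and vertical above 0.5 rad).
It fails at once if the mug is pushed more than 30 mm or tipped over (distance of mug from where it was at the start of the episode above 0.03 m or angle between mug's own z axis and vertical above 0.5 rad).
It fails at once if the shaker is pushed more than 30 mm or tipped over (distance of shaker from where it was at the start of the episode above 0.03 m or angle between shaker's own z axis and vertical above 0.5 rad).
It also fails if it takes over 45 s, if anything falls off the work surface, if the arm or the gripper's body presses on something with over 40 N, if the wrist force passes 120 N, or if a joint passes its speed limit or range.

## Working session

There is one attempt and no reset: what is moved stays moved. The work goes in short steps, Python scripts to look and compute and a tool call to move; the robot and the scene stay as the last step left them, time stands still between calls to the robot, and variables do not carry over. Pictures are saved under pics/ and viewed, about 8 in all and at most 12, crops included, and the job is handed in when it is done.

Besides the shell and the picture viewer there is one more tool, called after "Request:" by a JSON object that holds its "name" and its "arguments". step_arm: Moves the arm, as the interface text tells. Its arguments: {"type":"object","properties":{"increments":{"type":"array","items":{"type":"object","properties":{"tx":{"type":"number"},"ty":{"type":"number"},"tz":{"type":"number"},"ax":{"type":"number"},"ay":{"type":"number"},"az":{"type":"number"},"claw":{"type":"number"}}}},"newtons":{"type":"number"}},"required":["increments"]}

```bash
mkdir -p pics; cat > h.py <<'E'
import numpy as np, cv2
from plant import r, optics
def cap(n,f=None):
    c=optics.capture(n)
    if f: cv2.imwrite('pics/'+f,c['image'])
    return c
def ray(c,uv):
    K=np.array([[c['fx'],0,c['cx']],[0,c['fy'],c['cy']],[0,0,1.]])
    p=cv2.undistortPoints(np.array(uv,float).reshape(-1,1,2),K,np.array(c['distortion'],float)).reshape(-1,2)
    R=np.array(c['R']);t=np.array(c['t'])
    return -R.T@t, np.c_[p,np.ones(len(p))]@R
def onz(c,uv,z):
    o,d=ray(c,uv); return o+d*((z-o[2])/d[:,2])[:,None]
def blobs(c,lo,hi,z,amin=15):
    m=cv2.inRange(cv2.cvtColor(c['image'],cv2.COLOR_BGR2HSV),np.array(lo),np.array(hi))
    n,_,s,ce=cv2.connectedComponentsWithStats(m)
    return [(s[i,4],ce[i].round(1),onz(c,[ce[i]],z)[0].round(4)) for i in range(1,n) if s[i,4]>=amin]
E
python3 - <<'E'
from h import *
a=cap('top','top1.png');b=cap('scene','scene1.png')
cv2.imwrite('pics/both.png',cv2.resize(np.vstack([a['image'],b['image']]),None,fx=.71,fy=.71))
print(r.get_state())
for n,lo,hi,z in [('orange',(8,150,120),(20,255,255),.032),('yellow',(22,130,120),(34,255,255),.029),('green',(45,100,60),(85,255,255),.016),('blue',(100,120,60),(130,255,255),.016),('red',(0,150,90),(6,255,255),.016)]:
    print(n); [print(x) for x in blobs(a,lo,hi,z)]
E
```

```text
{'time_s': 0.1, 'joints': array([-5.23054888e+01,  2.05876293e+01,  6.39770599e-01, -1.66155773e-02,
       -7.01354553e+01, -1.65083237e+01]), 'qd': array([-0.05294852, -0.05572539,  0.16934517,  0.0932151 ,  0.04019063,
       -0.01978209]), 'joint_torque': array([-1.15058112e-03, -5.84164917e+01,  2.93750507e+01,  7.01559484e+00,
        1.00993115e-02, -6.34136882e-05]), 'tcp_pos': array([ 0.24377379, -0.62897747,  0.21962222]), 'eef_rot': array([ 1.79915681e+02, -8.69940092e-03, -1.58819463e+02]), 'contact_force': array([-0.23766817,  0.58145052, -0.94648332]), 'moment': array([ 0.02643136, -0.01115964, -0.01049509]), 'gripper_width': 0.08717204324056725}
orange
(np.int32(83), array([394.3, 383.6]), array([-0.0404, -0.4932,  0.032 ]))
yellow
green
(np.int32(61), array([489. , 308.5]), array([ 0.2775, -0.8029,  0.016 ]))
(np.int32(18), array([469.3, 308.9]), array([ 0.2663, -0.7376,  0.016 ]))
blue
red
(np.int32(22), array([381. , 230.7]), array([ 0.5582, -0.4326,  0.016 ]))
(np.int32(213), array([479.1, 278.7]), array([ 0.3943, -0.7789,  0.016 ]))
(np.int32(59), array([478.4, 292.7]), array([ 0.3357, -0.7726,  0.016 ]))
(np.int32(173), array([391.1, 389.9]), array([-0.0547, -0.4863,  0.016 ]))
```

View pics/top1.png

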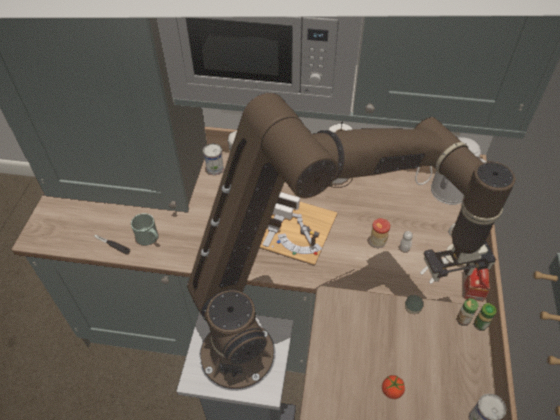

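View pics/scene1.png

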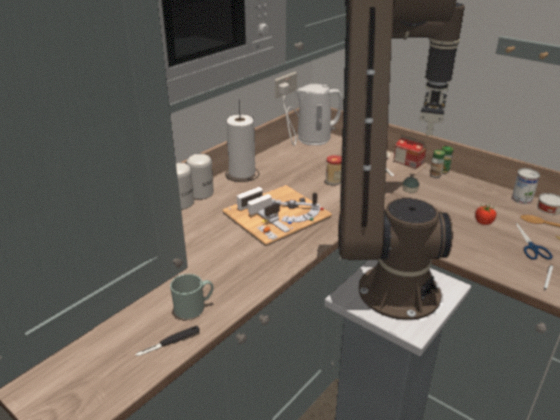

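The top view shows the board at about (300,230), with the jar at (380,232), shaker at (406,241) and mug at (144,230). The arm hides part of the board's left side. In the scene view the board is fully visible at (277,213).

```bash
python3 - <<'E'
from h import *
a=cap('top');b=cap('scene')
f=lambda c,x,y,w,h,s:cv2.resize(c['image'][y:y+h,x:x+w],None,fx=s,fy=s,interpolation=cv2.INTER_CUBIC)
cv2.imwrite('pics/crop1.png',np.hstack([f(a,250,185,100,90,4)[:360],f(b,217,177,125,90,3.2*1.25)[:360,:]][:2])[:, :900] if 0 else np.vstack([f(b,217,177,120,70,5),f(a,250,190,120,50,5)]))
print('top cam',onz(a,[(290,197),(337,212),(320,262),(262,252),(315,238)],.016).round(3))
print('jar,shk,mug',onz(a,[(381,226),(406,236),(144,222)],.09).round(3))
print('scene',onz(b,[(224,213),(289,187),(330,213),(265,239)],.016).round(3))
for n,lo,hi,z in [('orange',(5,170,150),(14,255,255),.032),('green',(45,70,60),(85,255,255),.016),('blue',(100,120,60),(130,255,255),.016)]:
    print(n); [print(x) for x in blobs(b,lo,hi,z,4)]
E
```

```text
top cam [[ 0.675 -0.072  0.016]
 [ 0.625 -0.262  0.016]
 [ 0.383 -0.223  0.016]
 [ 0.395 -0.01   0.016]
 [ 0.487 -0.193  0.016]]
jar,shk,mug [[ 0.519 -0.424  0.09 ]
 [ 0.487 -0.513  0.09 ]
 [ 0.411  0.424  0.09 ]]
scene [[ 0.668  0.031  0.016]
 [ 0.607 -0.257  0.016]
 [ 0.381 -0.203  0.016]
 [ 0.454  0.061  0.016]]
orange
(np.int32(51), array([487.6, 211.1]), array([-0.0481, -0.5362,  0.032 ]))
(np.int32(11), array([266.4, 229.2]), array([0.472 , 0.0327, 0.032 ]))
green
(np.int32(108), array([443.9, 152.1]), array([ 0.2831, -0.9164,  0.016 ]))
(np.int32(34), array([447. , 164.3]), array([ 0.2239, -0.8157,  0.016 ]))
blue
(np.int32(32), array([533.4, 247.8]), array([-0.2366, -0.4395,  0.016 ]))
```

View pics/crop1.png

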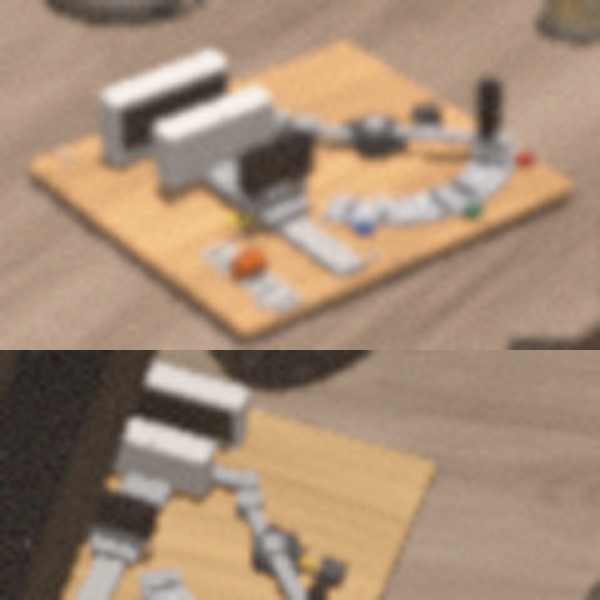

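The board centre is near (0.53,-0.095) with yaw about -13°. The marker is near (0.47,0.03). I'll move above it for a close look, already turned to the handle's orientation.

Request:
{"name": "step_arm", "arguments": {"increments": [{"tz": 40},{"tx": 17,"ty": 45,"tz": 6,"az": 5},{"tx": 17,"ty": 45,"tz": 6,"az": 5},{"tx": 17,"ty": 45,"tz": 6,"az": 5},{"tx": 17,"ty": 45,"tz": 6,"az": 5},{"tx": 17,"ty": 45,"tz": 6,"az": 5},{"tx": 17,"ty": 45,"tz": 6,"az": 5},{"tx": 17,"ty": 45,"tz": 6,"az": 5},{"tx": 17,"ty": 45,"az": 5},{"tx": 17,"ty": 45,"az": 5},{"tx": 17,"ty": 45,"az": 5},{"tx": 17,"ty": 45,"az": 5}]}}

```text
$.increments[0]: bad value
```

```bash
python3 - <<'E'
from h import *
a=cap('wrist','w1.png');s=r.get_state()
print(s['time_s'],s['tcp_pos'],s['eef_rot'],s['joints'])
print('cam',ray(a,[(0,0)])[0])
for n,lo,hi,z in [('orange',(4,170,120),(14,255,255),.032),('yellow',(22,150,120),(34,255,255),.029),('green',(45,70,60),(85,255,255),.016),('blue',(100,120,60),(130,255,255),.016),('red',(0,150,90),(4,255,255),.016)]:
    print(n); [print(x) for x in blobs(a,lo,hi,z,40)]
E
```

```text
0.25 [ 0.24386691 -0.62915869  0.22002097] [ 1.79955078e+02 -6.02911609e-03 -1.58812120e+02] [-5.23036438e+01  2.05689265e+01  6.60652775e-01 -7.42614613e-03
 -7.01365099e+01 -1.65059529e+01]
cam [ 0.17839027 -0.65460814  0.3844408 ]
orange
(np.int32(100), array([519. ,   1.8]), array([-0.0356, -0.4715,  0.032 ]))
(np.int32(50), array([117.5, 222.9]), array([ 0.358 , -0.8099,  0.032 ]))
yellow
green
(np.int32(64), array([156.7, 104.5]), array([ 0.2057, -0.8062,  0.016 ]))
(np.int32(123), array([187. , 115.1]), array([ 0.2045, -0.7692,  0.016 ]))
(np.int32(681), array([144.7, 126.4]), array([ 0.235 , -0.8133,  0.016 ]))
(np.int32(77), array([127.6, 125.9]), array([ 0.2418, -0.8329,  0.016 ]))
(np.int32(108), array([164.8, 127.2]), array([ 0.2273, -0.7904,  0.016 ]))
(np.int32(1494), array([199.2, 155.4]), array([ 0.2446, -0.7419,  0.016 ]))
blue
red
(np.int32(210), array([503. ,   3.9]), array([-0.0363, -0.479 ,  0.016 ]))
(np.int32(71), array([526.7,   3.1]), array([-0.0477, -0.4543,  0.016 ]))
(np.int32(476), array([160. , 207.6]), array([ 0.3259, -0.7698,  0.016 ]))
(np.int32(1686), array([145.9, 235.7]), array([ 0.3699, -0.7776,  0.016 ]))
```

View pics/w1.png

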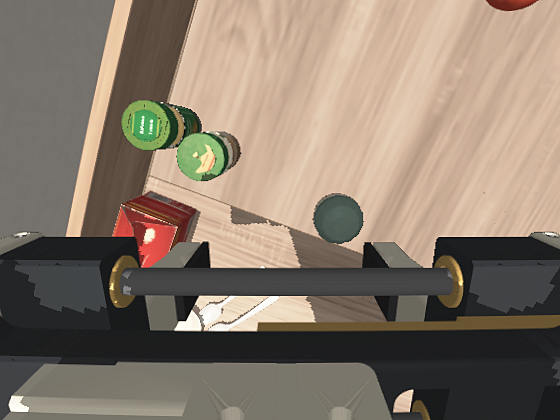

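The rows need all their fields, so nothing moved. This view shows that the camera sits 70 mm along tool +x, so I'll stop slightly left of the board.

Request:
{"name": "step_arm", "arguments": {"increments": [{"tx": 0,"ty": 0,"tz": 40,"ax": 0,"ay": 0,"az": 0,"claw": 1},{"tx": 16,"ty": 45,"tz": 6,"ax": 0,"ay": 0,"az": 4,"claw": 1},{"tx": 16,"ty": 45,"tz": 6,"ax": 0,"ay": 0,"az": 4,"claw": 1},{"tx": 16,"ty": 45,"tz": 6,"ax": 0,"ay": 0,"az": 4,"claw": 1},{"tx": 16,"ty": 45,"tz": 6,"ax": 0,"ay": 0,"az": 4,"claw": 1},{"tx": 16,"ty": 45,"tz": 6,"ax": 0,"ay": 0,"az": 4,"claw": 1},{"tx": 16,"ty": 45,"tz": 6,"ax": 0,"ay": 0,"az": 4,"claw": 1},{"tx": 16,"ty": 45,"tz": 6,"ax": 0,"ay": 0,"az": 4,"claw": 1},{"tx": 16,"ty": 45,"tz": 6,"ax": 0,"ay": 0,"az": 4,"claw": 1},{"tx": 16,"ty": 45,"tz": 6,"ax": 0,"ay": 0,"az": 4,"claw": 1},{"tx": 16,"ty": 45,"tz": 6,"ax": 0,"ay": 0,"az": 4,"claw": 1},{"tx": 16,"ty": 45,"tz": 6,"ax": 0,"ay": 0,"az": 4,"claw": 1}]}}

```text
time_s: 1.45
tcp_pos: [0.42, -0.1325, 0.3271]
eef_rot: [-179.9, 0.0, -114.6]
contact_force: [1.4, -0.5, 0.1]
gripper_width: 0.0881
```

Request:
{"name": "step_arm", "arguments": {"increments": [{"tx": 16,"ty": 45,"tz": 0,"ax": 0,"ay": 0,"az": 4,"claw": 1},{"tx": 16,"ty": 45,"tz": 0,"ax": 0,"ay": 0,"az": 4,"claw": 1},{"tx": 16,"ty": 45,"tz": 0,"ax": 0,"ay": 0,"az": 4,"claw": 1},{"tx": 12,"ty": 35,"tz": 0,"ax": 0,"ay": 0,"az": 0,"claw": 1},{"tx": 0,"ty": 0,"tz": 0,"ax": 0,"ay": 0,"az": 0,"claw": 1}]}}

```text
time_s: 1.95
tcp_pos: [0.4809, 0.0391, 0.3258]
eef_rot: [180.0, -0.0, -102.6]
contact_force: [0.0, -0.6, -0.4]
gripper_width: 0.0877
```

```bash
python3 - <<'E'
from h import *
a=cap('wrist','w2.png');s=r.get_state()
print(s['time_s'],s['tcp_pos'],s['eef_rot'],s['joints'],s['gripper_width'])
print('cam',ray(a,[(0,0)])[0])
for n,lo,hi,z in [('orange',(4,170,120),(14,255,255),.032),('yellow',(22,150,120),(34,255,255),.029),('green',(45,70,60),(85,255,255),.016),('blue',(100,120,60),(130,255,255),.016),('red',(0,150,90),(4,255,255),.016)]:
    print(n); [print(x) for x in blobs(a,lo,hi,z,40)]
E
```

```text
2.0 [0.48020544 0.03751312 0.32593207] [ 1.79946833e+02 -3.17585429e-02 -1.02636244e+02] [ 2.79233831e+01 -1.18745657e+00 -1.24020670e+01 -1.06441145e-02
 -7.88464327e+01 -4.05575770e+01] 0.08743849898775687
cam [ 0.46603404 -0.02971304  0.49036784]
orange
(np.int32(42), array([287.8, 166.3]), array([0.4746, 0.0245, 0.032 ]))
yellow
green
(np.int32(87), array([310.7,  53. ]), array([ 0.4066, -0.1267,  0.016 ]))
blue
(np.int32(75), array([290.5, 105.4]), array([ 0.4509, -0.0622,  0.016 ]))
red
```

View pics/w2.png

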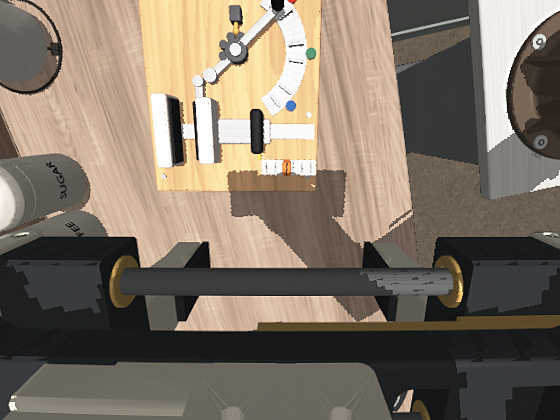

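The wrist view shows the marker at (287,167), blue dot (290,105), green dot (311,53), handle (257,131) and knob (280,5). From the dots, the board yaw is -13.1° and its origin (0.533,-0.095), which puts the knob at (0.441,-0.191).

```bash
cat >> h.py <<'E'
yaw=np.deg2rad(-13.1);C=np.array([.5332,-.0946])
Rb=np.array([[np.cos(yaw),-np.sin(yaw)],[np.sin(yaw),np.cos(yaw)]])
tob=lambda p:(np.array(p)[...,:2]-C)@Rb
tow=lambda p:C+np.array(p)@Rb.T
E
python3 - <<'E'
from h import *
a=cap('wrist');print(a['depth'][131,257],a['depth'][167,287])
im=a['image'][100:185,235:330];g=im.max(2)
m=(g[:60]<60).astype('uint8');n,_,s,ce=cv2.connectedComponentsWithStats(m)
for i in range(1,n):
    if s[i,4]>60: print(s[i],ce[i]+[235,100],tob(onz(a,[ce[i]+[235,100]],.078)))
hsv=cv2.cvtColor(im,cv2.COLOR_BGR2HSV)
for nm,lo,hi,z in [('or',(3,120,80),(16,255,255),.032),('ye',(20,120,100),(36,255,255),.029)]:
    m=cv2.inRange(hsv,np.array(lo),np.array(hi)); m[:45]=0
    if nm=='or': m[:,:45]=0;m[:,60:]=0
    n,_,s,ce=cv2.connectedComponentsWithStats(m)
    for i in range(1,n):
        if s[i,4]>5: print(nm,s[i],tob(onz(a,[ce[i]+[235,100]],z)))
print('knob',tow([[-.0685,-.1145],[-.09,-.06]]))
E
```

```text
0.39904702 0.45530683
[ 15  11  13  44 496] [256.21774194 132.87903226] [[-0.04138232  0.05095068]]
or [ 47  60   9  18 112] [[-0.08178498  0.10406822]]
ye [23 55  3  6 18] [[-0.04035026  0.08804941]]
knob [[ 0.44053107 -0.19059463]
 [ 0.43194308 -0.13263994]]
```

Request:
{"name": "step_arm", "arguments": {"increments": [{"tx": -8,"ty": -45,"tz": -15,"ax": 0,"ay": 0,"az": -0.5,"claw": 1},{"tx": -8,"ty": -45,"tz": -15,"ax": 0,"ay": 0,"az": 0,"claw": 1},{"tx": -8,"ty": -45,"tz": -15,"ax": 0,"ay": 0,"az": 0,"claw": 1},{"tx": -8,"ty": -45,"tz": -15,"ax": 0,"ay": 0,"az": 0,"claw": 1},{"tx": -7,"ty": -48,"tz": -10,"ax": 0,"ay": 0,"az": 0,"claw": 1},{"tx": 0,"ty": 0,"tz": -45,"ax": 0,"ay": 0,"az": 0,"claw": 1},{"tx": 0,"ty": 0,"tz": -40,"ax": 0,"ay": 0,"az": 0,"claw": 1},{"tx": 0,"ty": 0,"tz": 0,"ax": 0,"ay": 0,"az": 0,"claw": 1}]}}

```text
time_s: 2.85
tcp_pos: [0.4363, -0.1933, 0.1672]
eef_rot: [179.5, -0.0, -103.5]
contact_force: [-0.3, -0.8, -0.2]
gripper_width: 0.0877
```

```bash
python3 - <<'E'
from h import *
a=cap('wrist','w3.png');s=r.get_state()
print(s['time_s'],s['tcp_pos'],s['eef_rot'],tob(s['tcp_pos']))
E
```

```text
2.9 [ 0.43873065 -0.19340515  0.17042   ] [ 1.79748916e+02 -6.55919961e-02 -1.03422618e+02] [-0.06961656 -0.11764544]
```

View pics/w3.png

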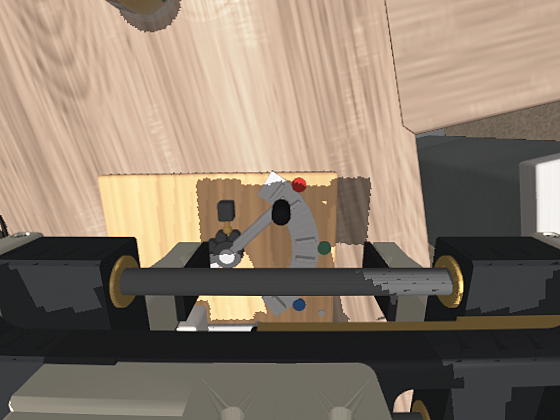

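The knob at (281,211) is centred between the open fingers. I'll descend and grip it.

Request:
{"name": "step_arm", "arguments": {"increments": [{"tx": 1,"ty": 3,"tz": -40,"ax": 0,"ay": 0,"az": 0.3,"claw": 1},{"tx": 0,"ty": 0,"tz": -40,"ax": 0,"ay": 0,"az": 0,"claw": 1},{"tx": 0,"ty": 0,"tz": -25,"ax": 0,"ay": 0,"az": 0,"claw": 1},{"tx": 0,"ty": 0,"tz": 0,"ax": 0,"ay": 0,"az": 0,"claw": 1},{"tx": 0,"ty": 0,"tz": 0,"ax": 0,"ay": 0,"az": 0,"claw": -1},{"tx": 0,"ty": 0,"tz": 0,"ax": 0,"ay": 0,"az": 0,"claw": -1},{"tx": 0,"ty": 0,"tz": 0,"ax": 0,"ay": 0,"az": 0,"claw": -1},{"tx": 0,"ty": 0,"tz": 0,"ax": 0,"ay": 0,"az": 0,"claw": -1},{"tx": 0,"ty": 0,"tz": 0,"ax": 0,"ay": 0,"az": 0,"claw": -1},{"tx": 0,"ty": 0,"tz": 0,"ax": 0,"ay": 0,"az": 0,"claw": -1},{"tx": 0,"ty": 0,"tz": 0,"ax": 0,"ay": 0,"az": 0,"claw": -1}], "newtons": 20}}

```text
time_s: 4.0
tcp_pos: [0.4419, -0.1894, 0.0665]
eef_rot: [180.0, -0.0, -103.0]
contact_force: [-0.4, 0.2, -0.6]
gripper_width: 0.0374
```

Request:
{"name": "step_arm", "arguments": {"increments": [{"tx": 0,"ty": 0,"tz": 0,"ax": 0,"ay": 0,"az": 0,"claw": -1},{"tx": 0,"ty": 0,"tz": 0,"ax": 0,"ay": 0,"az": 0,"claw": -1},{"tx": 0,"ty": 0,"tz": 0,"ax": 0,"ay": 0,"az": 0,"claw": -1},{"tx": 0,"ty": 0,"tz": 0,"ax": 0,"ay": 0,"az": 0,"claw": -1},{"tx": 0,"ty": 0,"tz": 0,"ax": 0,"ay": 0,"az": 0,"claw": -1}]}}

```text
time_s: 4.5
tcp_pos: [0.4415, -0.1894, 0.0663]
eef_rot: [180.0, -0.0, -103.0]
contact_force: [-2.0, -0.6, 0.3]
gripper_width: 0.0155
```

```bash
python3 - <<'E'
from h import *
a=cap('wrist');s=r.get_state()
cv2.imwrite('pics/w4.png',a['image'][120:340,100:420])
print(s['time_s'],s['tcp_pos'],s['gripper_width'],s['contact_force'],tob(s['tcp_pos']))
E
```

```text
4.55 [ 0.44158513 -0.18938261  0.06635309] 0.015725417288971977 [-1.53145564 -0.07716478  1.11570192] [-0.06774808 -0.11308062]
```

View pics/w4.png

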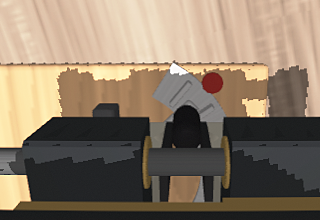

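```bash
python3 - <<'E'
from h import *
a=cap('wrist')
g=a['image'][215:272,270:305].max(2)
for row in g[::4]: print(row[::3])
print(tob(onz(a,[(287,228),(287,250),(287,240)],.08)), a['depth'][225:270:5,287])
E
```

```text
[133 134 108 138 132 134 135 132 136 134 135 133]
[128 118 140 123 135 135 131 136 135 133 135 133]
[124 137 119 134 137 119 137 124 128 133 133 137]
[135 123 140  63  14  17  17  14 119 109 137 128]
[155 146  18  19  21  16  18  18  18  70  95 103]
[114  90  19  18  19  18  19  21  20  14 128 138]
[137  56  18  16  19  17  21  18  18  16 107 137]
[21 19 19 20 21 19 19 23 18 19 19 20]
[25 15 20 20 21 24 23 22 21 20 21 24]
[26 18 21 23 26 28 28 27 24 22 23 24]
[23 21 23 24 25 26 24 25 25 22 23 25]
[24 22 22 25 25 25 25 24 23 22 22 24]
[22 32 24 24 24 21 23 22 23 20 18 24]
[ 23 120  18  23  23  25  25  24  25  67  60  25]
[56 55 55 55 55 56 57 55 57 54 54 55]
[[-0.06794568 -0.1327469 ]
 [-0.06796303 -0.12014053]
 [-0.06795503 -0.12593741]] [0.19558781 0.18536012 0.1766853  0.17025201 0.1652711  0.16174294
 0.16343988 0.16394302 0.16434668]
```

The knob is gripped near its centre, so I'll swing it along the arc to green.

Request:
{"name": "step_arm", "arguments": {"increments": [{"tx": -3.2,"ty": 6.8,"tz": 0,"ax": 0,"ay": 0,"az": 0,"claw": -1},{"tx": -3.2,"ty": 6.8,"tz": 0,"ax": 0,"ay": 0,"az": 0,"claw": -1},{"tx": -1.8,"ty": 7.3,"tz": 0,"ax": 0,"ay": 0,"az": 0,"claw": -1},{"tx": -1.8,"ty": 7.3,"tz": 0,"ax": 0,"ay": 0,"az": 0,"claw": -1},{"tx": -0.4,"ty": 7.5,"tz": 0,"ax": 0,"ay": 0,"az": 0,"claw": -1},{"tx": -0.4,"ty": 7.5,"tz": 0,"ax": 0,"ay": 0,"az": 0,"claw": -1},{"tx": 1,"ty": 7.4,"tz": 0,"ax": 0,"ay": 0,"az": 0,"claw": -1},{"tx": 1,"ty": 6,"tz": 0,"ax": 0,"ay": 0,"az": 0,"claw": -1},{"tx": 0,"ty": 0,"tz": 0,"ax": 0,"ay": 0,"az": 0,"claw": -1},{"tx": 0,"ty": 0,"tz": 0,"ax": 0,"ay": 0,"az": 0,"claw": -1}]}}

```text
time_s: 5.6
tcp_pos: [0.4328, -0.1324, 0.0664]
eef_rot: [180.0, 0.0, -103.0]
contact_force: [-1.6, 1.5, 0.9]
gripper_width: 0.0156
```

```bash
python3 - <<'E'
from h import *
a=cap('wrist','w5.png');s=r.get_state()
print(s['time_s'],s['tcp_pos'],s['gripper_width'],s['contact_force'],tob(s['tcp_pos']))
E
```

```text
5.65 [ 0.43275069 -0.13256178  0.06635078] 0.015612989431284207 [-2.39404601  0.28450142 -0.23000586] [-0.08923112 -0.05974083]
```

View pics/w5.png

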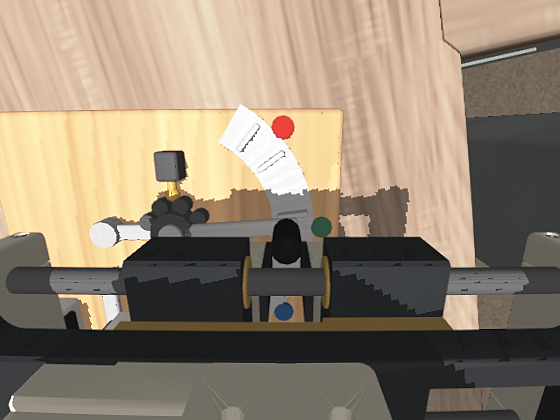

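The lever is in green: the arm points straight at the green dot (321,227) and the knob is at (287,240). Next I'll release, rise and turn half round, so the camera looks at the marker side while over the handle.

Request:
{"name": "step_arm", "arguments": {"increments": [{"tx": 0,"ty": 0,"tz": 0,"ax": 0,"ay": 0,"az": 0,"claw": 1},{"tx": 0,"ty": 0,"tz": 0,"ax": 0,"ay": 0,"az": 0,"claw": 1},{"tx": 0,"ty": 0,"tz": 0,"ax": 0,"ay": 0,"az": 0,"claw": 1},{"tx": 0,"ty": 0,"tz": 0,"ax": 0,"ay": 0,"az": 0,"claw": 1},{"tx": 0,"ty": 0,"tz": 20,"ax": 0,"ay": 0,"az": 0,"claw": 1},{"tx": 0,"ty": 0,"tz": 40,"ax": 0,"ay": 0,"az": 0,"claw": 1},{"tx": 0,"ty": 0,"tz": 40,"ax": 0,"ay": 0,"az": 0,"claw": 1},{"tx": 0,"ty": 0,"tz": 35,"ax": 0,"ay": 0,"az": 0,"claw": 1},{"tx": 24,"ty": 32,"tz": 0,"ax": 0,"ay": 0,"az": 7.5,"claw": 1},{"tx": 24,"ty": 32,"tz": 0,"ax": 0,"ay": 0,"az": 7.5,"claw": 1},{"tx": 24,"ty": 32,"tz": 0,"ax": 0,"ay": 0,"az": 7.5,"claw": 1},{"tx": 0,"ty": 0,"tz": 0,"ax": 0,"ay": 0,"az": 7.5,"claw": 1}]}}

```text
time_s: 6.85
tcp_pos: [0.5078, -0.034, 0.2014]
eef_rot: [-179.9, -0.0, -72.6]
contact_force: [-1.3, -0.7, -0.9]
gripper_width: 0.0873
```

Request:
{"name": "step_arm", "arguments": {"increments": [{"tx": 0,"ty": 0,"tz": 0,"ax": 0,"ay": 0,"az": 7.5,"claw": 1},{"tx": 0,"ty": 0,"tz": 0,"ax": 0,"ay": 0,"az": 7.5,"claw": 1},{"tx": 0,"ty": 0,"tz": 0,"ax": 0,"ay": 0,"az": 7.5,"claw": 1},{"tx": 0,"ty": 0,"tz": 0,"ax": 0,"ay": 0,"az": 7.5,"claw": 1},{"tx": 0,"ty": 0,"tz": 0,"ax": 0,"ay": 0,"az": 7.5,"claw": 1},{"tx": 0,"ty": 0,"tz": 0,"ax": 0,"ay": 0,"az": 7.5,"claw": 1},{"tx": 0,"ty": 0,"tz": 0,"ax": 0,"ay": 0,"az": 7.5,"claw": 1},{"tx": 0,"ty": 0,"tz": 0,"ax": 0,"ay": 0,"az": 7.5,"claw": 1},{"tx": 0,"ty": 0,"tz": 0,"ax": 0,"ay": 0,"az": 7.5,"claw": 1},{"tx": 0,"ty": 0,"tz": 0,"ax": 0,"ay": 0,"az": 7.5,"claw": 1},{"tx": 0,"ty": 0,"tz": 0,"ax": 0,"ay": 0,"az": 7.5,"claw": 1}]}}

```text
time_s: 7.95
tcp_pos: [0.5052, -0.0368, 0.2014]
eef_rot: [180.0, -0.0, 9.8]
contact_force: [-1.0, -0.4, 0.2]
gripper_width: 0.0876
```

Request:
{"name": "step_arm", "arguments": {"increments": [{"tx": 0,"ty": 0,"tz": 0,"ax": 0,"ay": 0,"az": 7.5,"claw": 1},{"tx": 0,"ty": 0,"tz": 0,"ax": 0,"ay": 0,"az": 7.5,"claw": 1},{"tx": 0,"ty": 0,"tz": 0,"ax": 0,"ay": 0,"az": 7.5,"claw": 1},{"tx": 0,"ty": 0,"tz": 0,"ax": 0,"ay": 0,"az": 7.5,"claw": 1},{"tx": 0,"ty": 0,"tz": 0,"ax": 0,"ay": 0,"az": 7.5,"claw": 1},{"tx": 0,"ty": 0,"tz": 0,"ax": 0,"ay": 0,"az": 7.5,"claw": 1},{"tx": 0,"ty": 0,"tz": 0,"ax": 0,"ay": 0,"az": 7.5,"claw": 1},{"tx": 0,"ty": 0,"tz": 0,"ax": 0,"ay": 0,"az": 7.5,"claw": 1},{"tx": 0,"ty": 0,"tz": 0,"ax": 0,"ay": 0,"az": 7.5,"claw": 1},{"tx": 0,"ty": 0,"tz": 0,"ax": 0,"ay": 0,"az": 0,"claw": 1}]}}

```text
time_s: 8.95
tcp_pos: [0.5052, -0.0368, 0.2015]
eef_rot: [180.0, -0.0, 77.1]
contact_force: [-0.3, 0.3, 0.1]
gripper_width: 0.0871
```

```bash
cat >> h.py <<'E'
def mark(f):
    a=cap('wrist',f);s=r.get_state()
    print(s['time_s'],s['tcp_pos'],s['eef_rot'],s['joints'][5],s['gripper_width'],s['contact_force'],'tcp_b',tob(s['tcp_pos']))
    for n,lo,hi,z in [('orange',(3,150,80),(14,255,255),.032),('yellow',(22,130,80),(36,255,255),.029)]:
        for q in blobs(a,lo,hi,z,30): print(n,q[0],q[1],tob(q[2]).round(4))
E
python3 -c "
from h import *
mark('w6.png')"
```

```text
9.0 [ 0.50519062 -0.03681015  0.20145379] [ 1.79992189e+02 -2.44937357e-03  7.68294762e+01] 148.74390599363235 0.08736241365334434 [0.4770288  0.30195312 0.21924954] tcp_b [-0.04037861  0.04993756]
orange 239 [248.7 143. ] [-0.0811  0.1067]
yellow 37 [286.1 162.4] [-0.0402  0.0853]
```

View pics/w6.png

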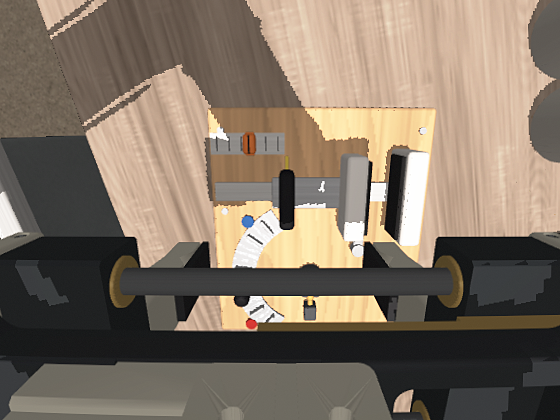

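The view shows the marker line at (248,143), pointer at (286,162) and lever still green with the knob at (241,300). The pull needed is about 41 mm. Fully open fingers would hit the white jaw behind the bar, so I'll narrow them to about 55 mm before descending.

Request:
{"name": "step_arm", "arguments": {"increments": [{"tx": 0,"ty": 0,"tz": -40,"ax": 0,"ay": 0,"az": 0,"claw": 0.25},{"tx": 0,"ty": 0,"tz": -20,"ax": 0,"ay": 0,"az": 0,"claw": 0.25},{"tx": 0,"ty": 0,"tz": 0,"ax": 0,"ay": 0,"az": 0,"claw": 0.25},{"tx": 0,"ty": 0,"tz": 0,"ax": 0,"ay": 0,"az": 0,"claw": 0.25},{"tx": 0,"ty": 0,"tz": 0,"ax": 0,"ay": 0,"az": 0,"claw": 0.25},{"tx": 0,"ty": 0,"tz": 0,"ax": 0,"ay": 0,"az": 0,"claw": 0.25},{"tx": 0,"ty": 0,"tz": 0,"ax": 0,"ay": 0,"az": 0,"claw": 0.25}]}}

```text
time_s: 9.7
tcp_pos: [0.5056, -0.0366, 0.1424]
eef_rot: [179.9, -0.0, 77.0]
contact_force: [-0.2, -0.1, -0.4]
gripper_width: 0.0549
```

Request:
{"name": "step_arm", "arguments": {"increments": [{"tx": 0,"ty": 0,"tz": -30,"ax": 0,"ay": 0,"az": 0,"claw": 0.25},{"tx": 0,"ty": 0,"tz": -30,"ax": 0,"ay": 0,"az": 0,"claw": 0.25},{"tx": 0,"ty": 0,"tz": -20,"ax": 0,"ay": 0,"az": 0,"claw": 0.25},{"tx": 0,"ty": 0,"tz": 0,"ax": 0,"ay": 0,"az": 0,"claw": 0.25},{"tx": 0,"ty": 0,"tz": 0,"ax": 0,"ay": 0,"az": 0,"claw": -1},{"tx": 0,"ty": 0,"tz": 0,"ax": 0,"ay": 0,"az": 0,"claw": -1},{"tx": 0,"ty": 0,"tz": 0,"ax": 0,"ay": 0,"az": 0,"claw": -1},{"tx": 0,"ty": 0,"tz": 0,"ax": 0,"ay": 0,"az": 0,"claw": -1},{"tx": 0,"ty": 0,"tz": 0,"ax": 0,"ay": 0,"az": 0,"claw": -1},{"tx": 0,"ty": 0,"tz": 0,"ax": 0,"ay": 0,"az": 0,"claw": -1},{"tx": 0,"ty": 0,"tz": 0,"ax": 0,"ay": 0,"az": 0,"claw": -1},{"tx": 0,"ty": 0,"tz": 0,"ax": 0,"ay": 0,"az": 0,"claw": -1}], "newtons": 40}}

```text
time_s: 10.9
tcp_pos: [0.5058, -0.0368, 0.0619]
eef_rot: [179.9, -0.0, 77.0]
contact_force: [1.6, -1.3, 3.4]
gripper_width: 0.0155
```

```bash
python3 -c "
from h import *
mark('w7.png')"
```

```text
10.95 [ 0.50578158 -0.03676025  0.06185707] [ 1.79936115e+02 -1.32122907e-02  7.70032804e+01] 148.89640669139723 0.015717939381311097 [ 1.9018055  -2.44963238  3.25387552] tcp_b [-0.03981434  0.05012011]
orange 736 [222.5 152.9] [-0.0804  0.1067]
yellow 140 [285.6 186. ] [-0.0398  0.0846]
```

The bar is gripped at about 16 mm width. Both views agree on a 40.6–41 mm pull along (-0.974,+0.227), so I'll pull about 38 mm first and then check.

Request:
{"name": "step_arm", "arguments": {"increments": [{"tx": -4.6,"ty": 1.07,"tz": 0,"ax": 0,"ay": 0,"az": 0,"claw": -1},{"tx": -4.6,"ty": 1.07,"tz": 0,"ax": 0,"ay": 0,"az": 0,"claw": -1},{"tx": -4.6,"ty": 1.07,"tz": 0,"ax": 0,"ay": 0,"az": 0,"claw": -1},{"tx": -4.6,"ty": 1.07,"tz": 0,"ax": 0,"ay": 0,"az": 0,"claw": -1},{"tx": -4.6,"ty": 1.07,"tz": 0,"ax": 0,"ay": 0,"az": 0,"claw": -1},{"tx": -4.6,"ty": 1.07,"tz": 0,"ax": 0,"ay": 0,"az": 0,"claw": -1},{"tx": -4.6,"ty": 1.07,"tz": 0,"ax": 0,"ay": 0,"az": 0,"claw": -1},{"tx": -4.6,"ty": 1.07,"tz": 0,"ax": 0,"ay": 0,"az": 0,"claw": -1},{"tx": 0,"ty": 0,"tz": 0,"ax": 0,"ay": 0,"az": 0,"claw": -1},{"tx": 0,"ty": 0,"tz": 0,"ax": 0,"ay": 0,"az": 0,"claw": -1}]}}

```text
time_s: 11.95
tcp_pos: [0.4696, -0.0284, 0.0619]
eef_rot: [179.9, -0.0, 77.0]
contact_force: [6.5, -6.4, -0.4]
gripper_width: 0.0157
```

```bash
python3 -c "
from h import *
mark('w8.png')"
```

```text
12.0 [ 0.46966813 -0.02839161  0.06189198] [ 1.79865154e+02 -1.15956373e-02  7.70265725e+01] 146.29997715001386 0.015641357406847505 [ 6.23639683 -6.2242729  -0.8538538 ] tcp_b [-0.07688473  0.0500858 ]
orange 670 [278.4 153.1] [-0.0816  0.1066]
yellow 147 [285.5 186.2] [-0.077   0.0843]
```

View pics/w8.png

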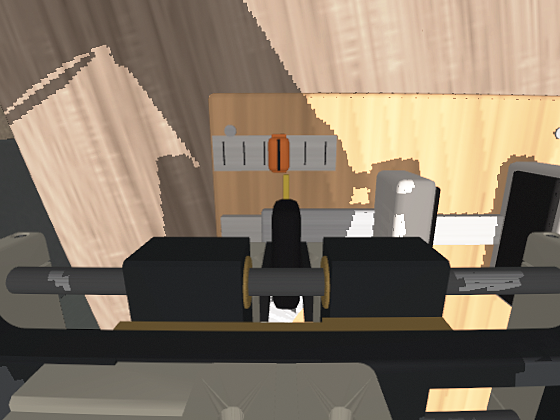

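The black line is at column 279 and the pointer at 286, so about 4.6 mm remain.

Request:
{"name": "step_arm", "arguments": {"increments": [{"tx": -2.2,"ty": 0.5,"tz": 0,"ax": 0,"ay": 0,"az": 0,"claw": -1},{"tx": -2.2,"ty": 0.5,"tz": 0,"ax": 0,"ay": 0,"az": 0,"claw": -1},{"tx": 0,"ty": 0,"tz": 0,"ax": 0,"ay": 0,"az": 0,"claw": -1},{"tx": 0,"ty": 0,"tz": 0,"ax": 0,"ay": 0,"az": 0,"claw": -1},{"tx": 0,"ty": 0,"tz": 0,"ax": 0,"ay": 0,"az": 0,"claw": -1},{"tx": 0,"ty": 0,"tz": 0,"ax": 0,"ay": 0,"az": 0,"claw": -1},{"tx": 0,"ty": 0,"tz": 0,"ax": 0,"ay": 0,"az": 0,"claw": -1}]}}

```text
time_s: 12.7
tcp_pos: [0.4654, -0.0274, 0.0619]
eef_rot: [179.9, -0.0, 77.0]
contact_force: [6.6, -6.4, -0.6]
gripper_width: 0.0158
```

```bash
python3 -c "
from h import *
mark('w9.png')
c=cap('scene');cv2.imwrite('pics/s9.png',cv2.resize(c['image'][170:250,200:350],None,fx=4,fy=4,interpolation=cv2.INTER_CUBIC))
i=cv2.imread('pics/w9.png')[100:230,220:350];cv2.imwrite('pics/f.png',np.hstack([cv2.resize(i,(320,320)),cv2.imread('pics/s9.png')[:,120:]]))"
```

```text
12.75 [ 0.46544223 -0.02739752  0.06188995] [ 1.79856120e+02 -1.39725260e-02  7.70244973e+01] 145.96383224883007 0.01576608962362588 [ 6.97652622 -6.24763161 -2.17844485] tcp_b [-0.08122597  0.05009621]
orange 662 [285.  153.1] [-0.0817  0.1066]
yellow 146 [285.5 186.3] [-0.0812  0.0844]
```

View pics/f.png

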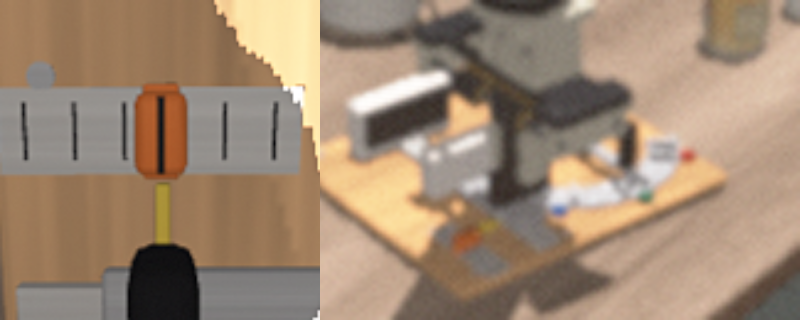

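The pointer lines up with the black line to within about 0.5 mm. The knob still stands at the green dot and the grip is holding steady, so I'll hand in.

```bash
python3 -c "
from plant import r
s=r.get_state();print(s['time_s'],s['qd'].round(2));r.close_job()"
```

```text
12.8 [-0.01  0.04  0.11  0.08  0.05  0.02]
the job is handed in; nothing more can be done
```

I moved the lock lever from red to green, then pulled the jaw handle out about 41 mm to the marker. I handed the job in at 12.8 s, still gripping the handle with a 40 N grip setting.

- **Pointer:** the last wrist picture shows it on the marker's black line, about 0.5 mm off. The calibration is only good to about 2 mm, and the limit is 4 mm.
- **Lever:** the last scene picture shows the knob still at the green dot.
- **Handle:** the gripper was steady at 15.8 mm on the 16 mm bar, with about 9 N of spring pull, and the arm was standing still.
- **Jar, mug and shaker:** I kept clear of them and felt no unexpected contact, but I did not measure their positions again at the end.

The only failed step was my first move call, which was refused for missing fields; nothing moved. The narrow grip reading on the knob (15.5 mm on 18 mm) looked doubtful, but the depth picture showed the knob well held. No checks disagreed.

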